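# Pack up a second vee support and lay a bar across

## Robot

A 6-joint arm with a two-finger parallel gripper is mounted at the origin on the work surface. World frame = base frame: x ahead of the robot, y to its left, z up, the work surface at z = 0. Lengths are in mm, angles in rad, forces in N, time in s.
With the tool pointing down it reaches from about 375 to 925 mm from the base axis. Payload 5.7 kg.
Tool frame: the origin (TCP) lies midway between the tips of the shut fingers; the grasp point (between the pads) lies 19 mm behind it; z points along the fingers, y is the line along which they close (so a half turn about z gives the same grasp; the last joint's range is limited). The gripper opens to 85 mm and grips with 20 to 120 N. Pads are 22 mm wide; open, the fingers measure 114 mm over their backs; the gripper's body (76 mm by 85 mm) begins 54 mm behind the grasp point. The pads swing forward as they close: fully open they stand 13 mm farther back than shut.
Start: joints at [-1.341, 0.359, 1.51, -0, 1.272, -0.115], TCP at [202.789, -564.659, 231.267] pointing down, gripper open.
Joint ranges: [-2.97, 2.97], [-1.01, 2.36], [0.21, 2.38], [-0.96, 4.11], [0.2, 2.71], [-2.98, 2.98]. Speed limits (rad/s): [2.39, 2.39, 3.14, 3.14, 3.14, 3.14].

## Interface

Orientations are given as a 3x3 rotation matrix whose columns are the frame's x, y, z axes.
In Python, from station import env, jaws, eyes, sign_off, readout gives the robot as it stands. The module is installed in compiled form; this text tells all that it offers. Calls block until the motion is done:
- env.move_pose(position, orientation): joint-space move of the TCP to a pose.
- env.line_to(position, feed=150, rotation=None, force_limit=None): straight line of the TCP; rotation=None keeps the orientation; feed is the mean speed in mm/s. With force_limit (N) it stops when the force on the tool has changed by that much, and returns True; else False.
- env.move_joints(angles): joint-space move.
- jaws.set_gripper(opening, f_grip=None): finger opening in mm; f_grip is the grip in N (None keeps the last); returns when the fingers have stopped.
- env.dwell(seconds).
- env.ik(position, orientation): joint angles nearest the present ones, or None.
- eyes.grab_frame(name): name is "scene" or "top" or "wrist"; returns a dict with "color" (384x512x3 uint8, red, green, blue), "range_z" (384x512 float32, mm along the optical axis (not along the pixel's ray), 0 where there is no reading), "camera_matrix" (3x3 intrinsics, pixels), "camera_from_world" (4x4, takes a point from world to camera coordinates). Camera axes: x right, y down, z forward; pixel columns grow to the right and rows downward; lengths in mm; the calibration is good to about 2 mm. A picture is of the moment at which its call begins.
A pose or a line that the arm cannot do raises env.PlanningError and nothing moves.
- sign_off(): hands the job in; it is judged then, once.
Trained networks look in a picture, given as the dict that the camera call returned (one of the last four; its "shot" number tells which), for a name from the list of things; names that differ only in an ending like _2 or _b are one class to them, and where a whole thing is asked for, a point or a joint stands for the part that bears it (a point fixed in the world has none). Each returns a list of dicts, best first, with "p" (0 to 1); they miss things now and then, are a little off and sometimes report something else, mostly with a low value. They report only what shows in the picture. A call takes as long as a camera call. They do not tell look-alikes from the thing itself.
- eyes.silhouettes(picture, label): "pixels" (384x512 bool, what is visible of it) and "extent" ([centre column, centre row, width, height] in pixels, round what is visible of it).
Readings, each from a call of its own:
- readout.current_time_s(): time.
- readout.current_joint_positions(): joint angles.
- readout.current_qd(): joint speeds.
- readout.current_joint_efforts(): joint torques, N m.
- readout.current_tool_pos(): TCP position.
- readout.current_eef_rot(): TCP orientation.
- readout.current_wrist_force(): force on the tool from outside, world axes, zero at the start.
- readout.current_ft_torque(): the same for the moment, N m.
- readout.current_grip_width(): finger opening in mm.
- readout.current_grip_force(): force on a finger pad.
Only numpy, scipy, OpenCV 4.12 (cv2) and the standard library are available. Lean on these libraries where they do the work, as an engineer would, in place of code of your own. Each camera call takes 0.05 s, during which the arm holds its last target. There are 200 camera calls.

## Task

Build up the bare steel pad to match the fixed vee stand beside it: the big drilled aluminium riser block goes centred on the pad first, then the thin steel packing plate on it, then the dark vee block on top, each square to the pad, with the vee block's groove in line with the stand's. Then lay the round aluminium bar across both vees so that it rests level in the two grooves with its middle about halfway between them. Move one piece at a time, set each down rather than dropping it, and leave the glass jar standing where it is.

Things in the scene. Friction and masses are not known exactly. Their poses are not given: they have to be found in the camera images.
- stand: Fixed grey vee stand, 98 mm high: foot 64 (x) x 84 (y) x 10 mm with dark bolts, 34 mm square column, top vee piece 44 (x) x 40 (y) x 40 mm. Its groove runs along its y: a 90 degree vee, 32 mm wide, 16 mm deep, bottom line 82 mm above the bench; the 25 mm bar lying in it has its axis 99.7 mm above the bench. Origin under its centre at bench level (z = 0), z up.
- pad: Fixed flat bare dark steel pad on the bench, 80 (x) x 94 (y) x 6 mm thick, axes parallel to the stand's. It lies on the line of the stand's groove (the stand's y axis), centre 150 to 175 mm from the stand's, on either side of it. Origin at the centre of its underside, at bench level.
- riser: Loose aluminium riser block, 56 (x) x 70 (y) x 36 mm high, six dark drilled holes in its top, about 0.4 kg. Origin at the centre of its underside, z up. On the pad its x and y axes go along the pad's (either way round).
- plate: Loose plain bright steel packing plate, 48 (x) x 60 (y) x 16 mm thick, about 0.4 kg. Origin at the centre of its underside, z up. In the stack its x and y axes go along the pad's (either way round).
- vblock: Loose dark steel vee block, 44 (x) x 40 (y) x 40 mm high, about 0.4 kg; in its top a 90 degree vee groove like the stand's, along its y, 32 mm wide, 16 mm deep, bottom line 24 mm above its underside. Its x sides are flat, full height, good to grip. Origin at the centre of its underside, z up. On pad, riser and plate its groove is exactly as high as the stand's.
- bar: Loose round aluminium bar, 25 mm diameter, 250 mm long, about 0.33 kg, lying on the bench. Origin at its middle, on its axis (12.5 mm above the bench as it lies); x runs along it; it may roll, so its y and z axes mean nothing. It may lie on either side of the bench.
- jar: Small round amber glass jar with a steel lid, 48 mm diameter, 55 mm high, standing among the loose pieces: to be left alone. Origin at the centre of its underside.
Mind the look-alikes: they are no part of the job. What is shaped like the riser but green or pink is not meant. Several things have the shape of the plate; the one meant has the colours described above.

How it is judged:
By the outcome, as a careful person would: the job done as asked, in the order asked, and still so for the second after the job is handed in, with the robot touching nothing.
It also fails if it takes over 106 s, if anything falls off the work surface, if the arm or the gripper's body presses on something with over 40 N, if the wrist force passes 120 N, or if a joint passes its speed limit or range.

## Working session

There is one attempt and no reset: what is moved stays moved. The work goes in short steps, each a Python script; the robot and the scene stay as the last script left them, time stands still between calls to the robot, and variables do not carry over. Pictures are saved under pics/ and viewed, at most 14 in all, crops included, and the job is handed in when it is done.

```bash
mkdir -p pics
cat > h.py <<'E'
import numpy as np, cv2
from station import env,jaws,eyes,sign_off,readout
def save(f,n): cv2.imwrite('pics/'+n,f['color'][:,:,::-1])
def cloud(f):
    K=f['camera_matrix'];T=np.linalg.inv(f['camera_from_world']);z=f['range_z'].astype(float)
    v,u=np.mgrid[:z.shape[0],:z.shape[1]]
    P=np.stack([(u-K[0,2])/K[0,0]*z,(v-K[1,2])/K[1,1]*z,z],-1)@T[:3,:3].T+T[:3,3]
    P[z<=0]=np.nan
    return P
E
python3 - <<'E'
from h import *
for c in ('top','scene'):
    f=eyes.grab_frame(c); save(f,c+'0.png'); P=cloud(f); np.save(c+'0.npy',P)
    print(c,np.linalg.inv(f['camera_from_world'])[:3,3].round())
    for l in 'stand pad riser plate vblock bar jar'.split():
        for d in eyes.silhouettes(f,l)[:6]:
            q=P[d['pixels']]; q=q[~np.isnan(q[:,0])]
            if len(q)<10: continue
            zt=np.percentile(q[:,2],90); t=q[abs(q[:,2]-zt)<5]
            (cx,cy),wh,a=cv2.minAreaRect(t[:,:2].astype(np.float32))
            m=f['color'][d['pixels']].mean(0).round()
            print(l,round(d['p'],2),np.round(d['extent']),'c',round(cx,1),round(cy,1),'wh',np.round(wh,1),'a',round(a,1),'z',round(zt,1),m)
print(readout.current_time_s())
E
```

```text
top [449.   7. 950.]
stand 0.72 [217. 165.  37.  28.] c 608.0 110.5 wh [40.1 43.9] a 76.9 z 97.0 [86. 89. 90.]
pad 0.93 [275. 174.  38.  37.] c 577.3 -40.9 wh [91.6 80.4] a 78.8 z 8.5 [56. 56. 60.]
riser 0.96 [186. 229.  31.  30.] c 444.1 200.0 wh [70.3 55.8] a 61.3 z 38.5 [121. 122. 125.]
riser 0.84 [214. 118.  33.  31.] c 728.8 119.1 wh [70.9 56.1] a 56.5 z 38.4 [ 40. 103.  49.]
riser 0.81 [185. 281.  37.  34.] c 313.3 195.8 wh [56.  70.4] a 35.6 z 38.1 [164.  93. 113.]
plate 0.65 [338. 224.  24.  30.] c 437.2 -191.2 wh [60.2 48. ] a 50.9 z 18.0 [142. 139. 146.]
plate 0.61 [326. 185.  20.  24.] c 548.0 -168.1 wh [48.8 57.8] a 88.5 z 18.5 [203. 112. 140.]
vblock 0.54 [242. 230.  20.  20.] c 438.6 53.5 wh [38.6 44. ] a 79.5 z 40.7 [34. 33. 34.]
bar 0.9 [134. 188.  26.  95.] c 552.0 332.1 wh [248.9  23. ] a 9.6 z 26.0 [125. 125. 128.]
jar 0.72 [286. 234.  20.  20.] c 426.0 -58.5 wh [39.3 39.1] a 87.8 z 57.0 [105. 101. 105.]
scene [ 826. -548. 1025.]
stand 0.69 [309. 199.  38.  48.] c 610.9 112.4 wh [41.5 45.9] a 80.9 z 95.2 [111. 116. 117.]
pad 0.66 [272. 248.  45.  44.] c 579.1 -40.0 wh [96.2 80.6] a 78.5 z 8.6 [84. 86. 93.]
riser 0.69 [272. 158.  28.  32.] c 445.6 201.2 wh [70.8 59.3] a 61.5 z 38.3 [130. 133. 137.]
riser 0.59 [231. 138.  23.  28.] c 315.2 196.8 wh [53.1 74.1] a 35.7 z 38.3 [173. 110. 134.]
riser 0.56 [356. 221.  37.  37.] c 730.9 121.1 wh [70.  58.1] a 56.8 z 38.2 [ 51. 130.  68.]
plate 0.81 [235. 278.  31.  26.] c 551.1 -166.1 wh [60.7 49.7] a 1.4 z 18.4 [202. 134. 160.]
plate 0.56 [189. 266.  28.  26.] c 439.4 -189.5 wh [59.7 48.8] a 51.9 z 18.4 [153. 153. 160.]
vblock 0.96 [244. 190.  22.  25.] c 440.5 55.2 wh [40.2 46.8] a 82.3 z 39.9 [61. 60. 60.]
bar 0.79 [330. 140.  90.  28.] c 555.2 334.0 wh [248.7  24.2] a 9.4 z 25.8 [152. 153. 155.]
jar 0.91 [215. 220.  21.  26.] c 429.1 -55.5 wh [41.1 42.2] a 12.3 z 56.5 [117. 102.  91.]
0.8
```

View pics/top0.png

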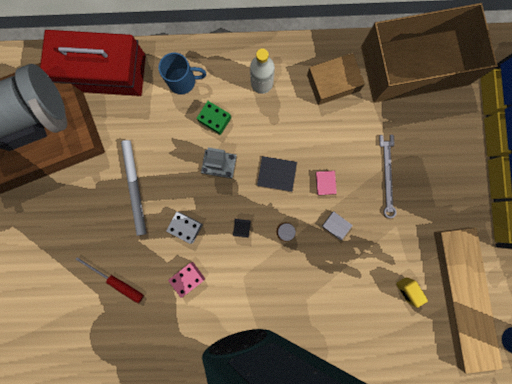

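View pics/scene0.png

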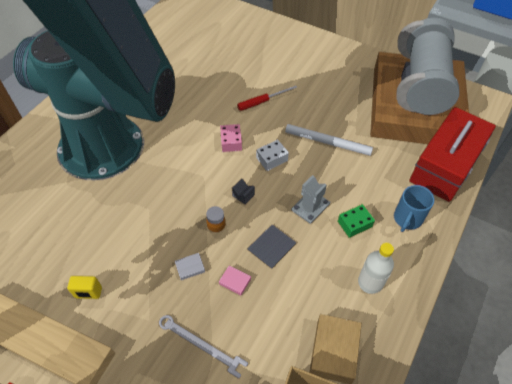

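The top view matches the detections: riser (184,228), grey plate (338,225), vee block (242,228), jar (287,232), pad (277,173), stand (218,163) and bar (134,188). The pink and green pieces are look-alikes. I'll hover with the wrist camera over the pad and riser, then pick up the riser.

```bash
cat >> h.py <<'E'
def R(deg):
    t=np.radians(deg); y=np.array([np.cos(t),np.sin(t),0]); z=np.array([0,0,-1.]); return np.stack([np.cross(y,z),y,z],1)
def go(x,y,z,deg):
    q0=np.array(readout.current_joint_positions()); best=None
    for d in (deg,deg+180):
        q=env.ik([x,y,z],R(d))
        if q is not None and (best is None or abs(np.array(q)-q0).max()<best[0]): best=(abs(np.array(q)-q0).max(),d)
    env.move_pose([x,y,z],R(best[1]))
def look(cam,items,name=None):
    """items: {label:(x,y)} -> nearest detection (cx,cy,dims,angle of the first dim,ztop)"""
    f=eyes.grab_frame(cam); P=cloud(f); out={}
    if name: save(f,name)
    for l,xy in items.items():
        b=None
        for d in eyes.silhouettes(f,l):
            q=P[d['pixels']]; q=q[~np.isnan(q[:,0])]
            if len(q)<10: continue
            zt=np.percentile(q[:,2],90); t=q[abs(q[:,2]-zt)<5]
            (cx,cy),wh,a=cv2.minAreaRect(t[:,:2].astype(np.float32)); e=np.hypot(cx-xy[0],cy-xy[1])
            if e<40 and (b is None or e<b[0]): b=(e,[round(float(v),1) for v in (cx,cy,*wh,a,zt)])
        out[l]=b and b[1]; print(cam,l,out[l])
    return out
E
python3 - <<'E'
from h import *
go(592,35,330,-11.4)
look('wrist',dict(stand=(608,110),pad=(577,-41)),'w_pad.png')
go(445,200,230,-28.7)
look('wrist',dict(riser=(445,200)),'w_riser.png')
print(readout.current_time_s())
E
```

```text
wrist stand [609.4, 113.3, 39.6, 43.8, 78.5, 97.5]
wrist pad [578.3, -38.9, 94.1, 79.9, 78.9, 6.7]
wrist riser [444.7, 203.1, 69.7, 55.9, 61.1, 36.6]
4.5667
```

View pics/w_pad.png

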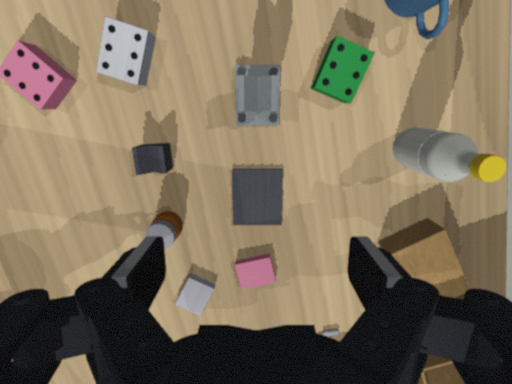

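The wrist view shows the stand (258,95) and the pad (258,196) in line at about 78.5°. All three cameras agree within about 2 mm, so I'll place the riser now.

```bash
cat >> h.py <<'E'
def down(z,feed=150,slow=12,fl=None):
    p=np.array(readout.current_tool_pos())
    env.line_to([p[0],p[1],z+slow],feed=feed)
    return env.line_to([p[0],p[1],z],feed=30,force_limit=fl)
def up(z,feed=200):
    p=np.array(readout.current_tool_pos()); env.line_to([p[0],p[1],z],feed=feed)
def pick(x,y,deg,h,zt=8,grip=60,zc=180):
    jaws.set_gripper(85); go(x,y,zc,deg); down(zt,slow=3)
    jaws.set_gripper(0,grip); print('width',readout.current_grip_width(),'F',readout.current_grip_force()); up(zc)
def place(x,y,deg,zt,zc=180,opn=85,fl=6):
    go(x,y,zc,deg); hit=down(zt-2.5,fl=fl,slow=12); print('hit',hit,readout.current_tool_pos(),'want',zt)
    jaws.set_gripper(opn); up(zc)
E
python3 - <<'E'
from h import *
pick(444.8,201.5,-28.8,36)
place(578.2,-39.9,-11.4,14)
look('wrist',dict(riser=(578,-40)))
go(592-60,35,330,-11.4)
look('wrist',dict(stand=(608,110),pad=(577,-41),riser=(578,-40),vblock=(440,54)),'w2.png')
go(440,-190,200,-39)
look('wrist',dict(plate=(438,-190)))
look('top',dict(stand=(608,110),pad=(577,-41),riser=(578,-40),plate=(438,-190)))
print(readout.current_time_s())
E
```

```text
width 54.64542005337675 F 63.88712167739868
hit True [577.85566963 -39.02222938  14.43367724] want 14
wrist riser [578.4, -36.5, 69.5, 56.0, 78.5, 42.5]
wrist stand [609.3, 113.5, 39.8, 44.3, 78.6, 97.5]
wrist pad [578.3, -39.1, 94.2, 79.6, 78.6, 6.7]
wrist riser [578.4, -36.0, 68.9, 55.8, 78.3, 42.6]
wrist vblock [439.7, 56.3, 40.2, 44.5, 81.6, 39.8]
wrist plate [437.4, -188.6, 60.4, 47.4, 51.6, 16.5]
top stand [608.3, 110.4, 40.1, 44.0, 77.2, 97.3]
top pad [577.0, -42.0, 94.9, 77.3, 81.7, 8.5]
top riser [577.7, -39.7, 69.8, 56.5, 78.5, 44.3]
top plate [437.3, -191.0, 59.7, 48.0, 50.8, 18.2]
14.5333
```

View pics/w2.png

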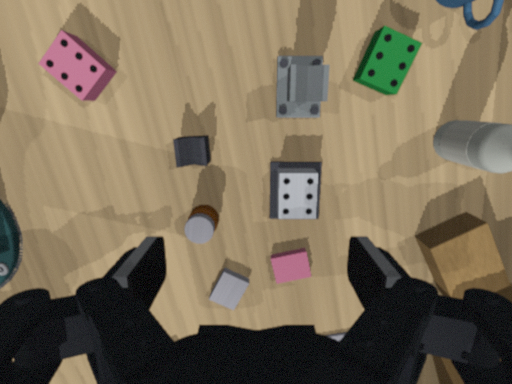

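The riser sits about 2.5 mm too far along the groove direction, and the view agrees: the pad shows more on one side. Part of that came from taking the line target from an unsettled reading. I'll fix the helper, nudge the riser, then place the plate.

```bash
cat >> h.py <<'E'
n=np.array([np.cos(np.radians(-11.4)),np.sin(np.radians(-11.4))]); g=np.array([-n[1],n[0]])
def ng(x,y): return np.round([n@[x,y],g@[x,y]],1)
def down(x,y,z,feed=150,slow=12,fl=None):
    env.line_to([x,y,z+slow],feed=feed); 
    if fl: env.dwell(0.25)
    return env.line_to([x,y,z],feed=30,force_limit=fl)
def pick(x,y,deg,zt=8,grip=60,zc=180):
    jaws.set_gripper(85); go(x,y,zc,deg); down(x,y,zt,slow=3)
    jaws.set_gripper(0,grip); print('width',readout.current_grip_width(),readout.current_tool_pos()); env.line_to([x,y,zc],feed=200)
def place(x,y,deg,zt,zc=180,opn=85,fl=6):
    go(x,y,zc,deg); hit=down(x,y,zt-2.5,fl=fl); print('hit',hit,readout.current_tool_pos(),'want',x,y,zt)
    jaws.set_gripper(opn); env.line_to([x,y,zc],feed=200)
E
python3 - <<'E'
from h import *
a=574.2*n+76.0*g; b=574.7*n+73.6*g
pick(*a,-11.4,14,zc=30); place(*b,-11.4,14,zc=30)
env.line_to([*b,180],feed=250)
go(437,-190,200,-39)
r=look('wrist',dict(plate=(438,-190)))['plate']
pick(r[0],r[1],r[4]-90,zt=3)
c=574.7*n+76.1*g
place(*c,-11.4,45)
go(592-60,35,330,-11.4)
d=look('wrist',dict(stand=(608,110),pad=(577,-41),riser=(578,-40),plate=(578,-40),vblock=(440,54)),'w3.png')
for k,v in d.items():
    if v: print(k,ng(v[0],v[1]))
print(readout.current_time_s())
E
```

```text
width 55.0408482882465 [577.93197496 -38.96599178  14.44048768]
hit True [578.32185886 -41.52190816  14.51240328] want 577.9094243070073 -41.44571506372509 14
wrist plate [437.9, -188.5, 59.7, 47.6, 50.5, 16.6]
width 46.21418968184352 [ 438.07448595 -188.61094277    3.46562508]
hit True [578.78360341 -39.00962844  45.53962408] want 578.403567657955 -38.995037127170775 45
wrist stand [609.3, 113.5, 39.8, 44.3, 78.6, 97.3]
wrist pad [578.4, -39.1, 94.4, 80.2, 78.5, 6.7]
wrist riser [578.7, -38.2, 68.3, 55.2, 78.4, 42.1]
wrist plate [578.3, -38.5, 60.1, 46.7, 79.7, 58.5]
wrist vblock None
stand [574.8 231.7]
pad [574.7  76. ]
riser [574.8  76.9]
plate [574.5  76.6]
28.625
```

View pics/w3.png

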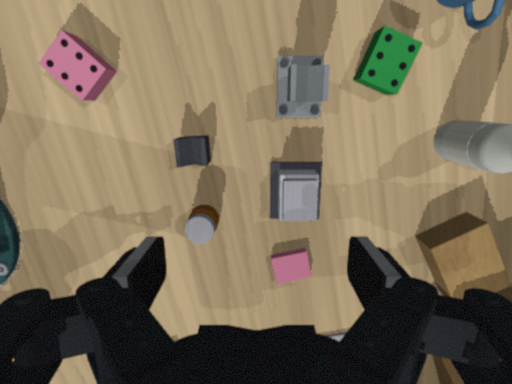

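The plate is centred and square, at (299,193) on the riser at (298,192). Next I'll look closely at the vee block to check which way its groove runs.

Run:
```python
from h import *
go(440,56,200,-10)
r=look('wrist',dict(vblock=(440,55)),'w4.png')
print(readout.current_time_s())
```

```text
wrist vblock [439.5, 56.4, 40.3, 44.0, 81.5, 39.9]
29.4083
```

View pics/w4.png

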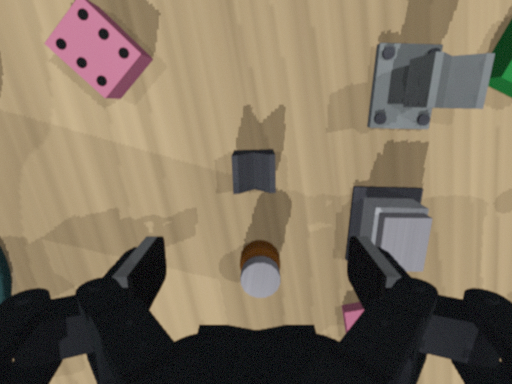

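The vee block at (253,171) has its groove running vertically in the image, in line with the stand, so I can place it.

Run:
```python
from h import *
pick(439.5,56.4,-8.5,zt=10)
place(*(574.8*n+76.1*g),-11.4,68)
go(592-60,35,330,-11.4)
d=look('wrist',dict(stand=(608,110),pad=(577,-41),vblock=(578,-40)),'w5.png')
for k,v in d.items():
    if v: print(k,ng(v[0],v[1]))
go(553,333,200,99.6)
d=look('wrist',dict(bar=(553,333)))
look('top',dict(stand=(608,110),vblock=(578,-40),bar=(553,333)))
print(readout.current_time_s())
```

```text
width 43.11003034842922 [439.49329645  56.42016922  10.32320554]
hit True [578.87703396 -39.10783675  68.33277277] want 578.5015947754172 -39.01480286120868 68
wrist stand [609.4, 113.4, 39.8, 44.4, 78.6, 97.3]
wrist pad [578.2, -39.2, 94.6, 79.8, 78.7, 6.8]
wrist vblock [579.0, -39.3, 40.5, 44.2, 78.6, 97.6]
stand [575.  231.6]
pad [574.5  75.9]
vblock [575.3  75.9]
wrist bar [553.2, 337.6, 250.6, 20.9, 9.6, 24.8]
top stand [608.5, 110.6, 40.0, 44.1, 78.3, 97.4]
top vblock [577.9, -41.7, 39.6, 44.1, 78.0, 98.7]
top bar [551.8, 332.7, 248.5, 22.6, 9.7, 26.1]
38.7417
```

View pics/w5.png

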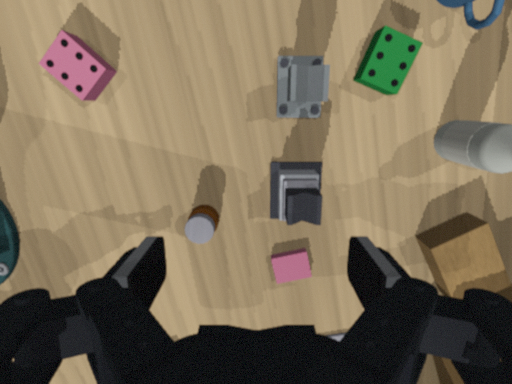

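The stack is aligned, with the vee block at (303,207) on the stand's groove line to within 0.3 mm. Now the bar.

Run:
```python
from h import *
pick(553,335.2,99.6,zt=2,grip=80,zc=220)
t=575.1*n+153.8*g
place(*t,-11.4,89.5,zc=220,fl=6)
go(532,35,330,-11.4)
d=look('wrist',dict(stand=(608,110),pad=(577,-41),vblock=(578,-40),bar=(594,37)),'w6.png')
for k,v in d.items():
    if v: print(k,ng(v[0],v[1]))
go(440,-250,330,-11.4)
f=eyes.grab_frame('scene'); cv2.imwrite('pics/s6.png',cv2.resize(f['color'][120:320,170:400,::-1],None,fx=3,fy=3)[:600])
look('top',dict(bar=(594,37),jar=(426,-58),vblock=(578,-40)))
P=cloud(f); s=eyes.silhouettes(f,'bar')
for d in s[:1]:
    q=P[d['pixels']]; q=q[~np.isnan(q[:,0])]; u=q[:,:2]@g
    for lo in range(20,290,30):
        m=(u>lo)&(u<lo+30)
        if m.any(): print(lo,np.percentile(q[m,2],95).round(1))
print(readout.current_time_s())
```

```text
width 22.825919491171096 [553.09752163 335.30731665   2.40275712]
hit True [593.99569888  37.2027373   89.51467788] want 594.1536514752619 37.092970204785374 89.5
wrist stand [609.1, 113.7, 39.4, 43.8, 78.4, 98.0]
wrist pad [578.9, -39.2, 40.4, 44.2, 78.7, 98.1]
wrist vblock [579.0, -39.2, 40.6, 44.2, 79.0, 98.2]
wrist bar [593.9, 38.4, 249.6, 21.6, 78.7, 111.9]
stand [574.6 231.8]
pad [575.2  76. ]
vblock [575.3  76. ]
bar [574.6 155. ]
top bar [593.0, 35.3, 248.0, 21.3, 78.9, 112.9]
top jar [426.0, -58.6, 39.5, 39.0, 88.4, 57.1]
top vblock [578.2, -41.9, 39.0, 44.1, 79.3, 100.1]
20 112.6
50 114.1
80 113.3
110 113.4
140 114.0
170 113.7
200 113.8
230 113.1
260 113.9
49.475
```

View pics/w6.png

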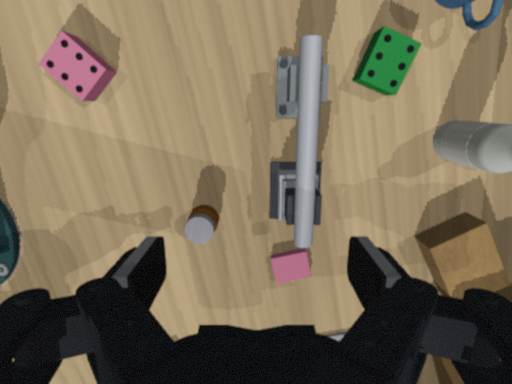

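View pics/s6.png

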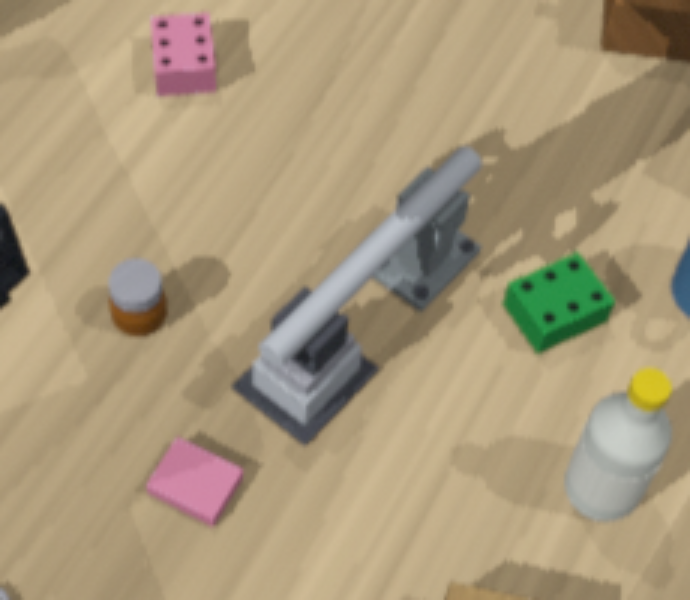

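The bar runs from (310,40) to (303,243) in the wrist view. It lies level (top at 112 mm all along), seated in both vees, and its middle is about 1 mm from halfway. The jar hasn't moved, so I'm handing in.

```bash
python3 -c "
from station import sign_off
print(sign_off())"
```

```text
the job is handed in; nothing more can be done
None
```

The job is handed in at about 49 s of the 106 s: riser, plate and vee block are stacked square on the pad with the grooves in line to within about 1 mm, the bar lies level in both vees with its middle about 1 mm from halfway, and the jar was not moved; the riser was shifted once by about 2.5 mm to centre it before the plate went on.

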